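# Make up two dental case pans from the stock

### The job

Make up the two case pans from the stock on the bench. Blue pan: the pink-gummed denture model in the wide compartment and the amber bottle in the narrow one. Green pan: the black mounting plate flat in the wide compartment with the yellow stone model standing centred on top of it, and the red-capped jar in the narrow compartment; everything stands upright, and the white-capped jar, the wax knife and the burner are left alone.

Things in the scene. Friction and masses are not known exactly. Their poses are not given: they have to be found in the camera images.
- blue_pan: blue open pan, fixed, outside 138 (x) x 168 (y) x 26 mm high, walls and floor 4 mm thick. A full-height 4 mm cross wall at y = -14 mm parts it: wide compartment on the +y side (inside 130 x 92 mm, centre y = +34 mm), narrow one on the -y side (130 x 64 mm, centre y = -48 mm). Origin: centre of its underside, z up. x within 15 degrees of the world x line; +y towards world +y.
- green_pan: green open pan, fixed, outside 138 (x) x 168 (y) x 26 mm high, walls and floor 4 mm thick. A full-height 4 mm cross wall at y = -14 mm parts it: wide compartment on the +y side (inside 130 x 92 mm, centre y = +34 mm), narrow one on the -y side (130 x 64 mm, centre y = -48 mm). Origin: centre of its underside, z up. x within 15 degrees of the world x line; turned half round: +y towards world -y.
- denture_model: Dental model: horseshoe arch of pink gum with white teeth, cream base; on a rectangular base 50 (x) x 64 (y) x 18 mm; whole height 36 mm, 85 to 170 g, rigid. Origin: centre of the underside; z up; the arch opens towards -x. Starts upright on the bench with its x axis within 30 degrees of world x. Grip it by the sides of the base, across the 50 mm.
- stone_model: Dental model all of yellow-buff stone, teeth and gum the same yellow: a horseshoe arch on a rectangular base 50 (x) x 64 (y) x 18 mm; whole height 36 mm, 85 to 170 g, rigid. Origin: centre of the underside; z up; the arch opens towards -x. Starts upright on the bench with its x axis within 30 degrees of world x. Grip it by the sides of the base, across the 50 mm.
- mounting_plate: black plastic disc with a small steel dot in the middle of its top, diameter 62 mm, 12 mm thick, 35 to 70 g, lying flat; origin: centre of its underside, z up. The same either way round.
- amber_bottle: closed amber glass bottle with a black cap, body diameter 40 mm, 60 mm high, narrowing to a neck above 32 mm, 55 to 115 g. Stands upright; origin: centre of the underside, z up
- red_jar: closed cream-white round jar with a red screw cap, diameter 42 mm (cap 43 mm, the top 14 mm), 50 mm high, 55 to 115 g. Stands upright; origin: centre of the underside, z up
- white_jar: closed cream-white round jar with a white screw cap, diameter 42 mm (cap 43 mm, the top 14 mm), 50 mm high, 55 to 115 g. Stands upright; origin: centre of the underside, z up. Bystander among the stock: belongs to no pan, leave it.
- wax_knife: bystander, leave it: wax knife lying on the bench, 165 mm long, wooden handle, steel blade, 10 mm high; origin on its underside, 80 mm from the handle's end; x towards the blade
- burner: bystander, leave it: unlit brass bench burner, an upright tube 24 mm across on a round dark wooden foot 84 mm across, 125 mm high, standing at the left end of the stock; origin: centre of the underside
Things that resemble listed ones, but are neither listed nor needed, are in the scene too. What is meant by the mounting_plate is not turquoise, and is the smaller of those in its own colour.

How it is judged:
By the outcome, as a careful person would: the job done as asked, in the order asked, and still so for the second after the job is handed in, with the robot touching nothing.
It also fails if it takes over 120 s, if anything falls off the work surface, if the arm or the gripper's body presses on something with over 40 N, if the wrist force passes 120 N, or if a joint passes its speed limit or range.

### The arm

A 6-joint arm with a two-finger parallel gripper is mounted at the origin on the work surface. World frame = base frame: x ahead of the robot, y to its left, z up, the work surface at z = 0. Lengths are in m, angles in rad, forces in N, time in s.
With the tool pointing down it reaches from about 0.375 to 0.9 m from the base axis. Payload 3.1 kg.
Tool frame: the origin (TCP) lies at the centre of the arm's flange, where the gripper is bolted on; the fingertips stand robot.tip_extent ahead of it and the grasp point (between the pads) lies 164 mm ahead of it (robot.tip_extent is the distance from the TCP to the fingertips, in m); z points along the fingers, y is the line along which they close (so a half turn about z gives the same grasp; the last joint's range is limited). The gripper opens to 87 mm and grips with 3 to 60 N. Pads are 19 mm wide; open, the fingers measure 117 mm over their backs; the gripper's body (75 mm by 190 mm) begins 51 mm behind the grasp point.
Start: joints at [0.986, 0.527, 1.433, -0, 1.181, -0.178], TCP at [0.247, 0.574, 0.405] pointing down, gripper open.
Joint ranges: [-3.08, 3.08], [-0.75, 2.2], [0.22, 2.44], [-1.43, 4.57], [0, 2.65], [-2.85, 2.85]. Speed limits (rad/s): [2.79, 2.79, 3.14, 3.14, 3.14, 3.14].

### API

Orientations are given as a unit quaternion [x, y, z, w].
In Python, from rig import get_obs, camera, hand_in, cut_out, robot gives the robot as it stands.
- The arm moves only by the tool step_arm, never from a script. Its argument "rows" is a list of rows, each a list of 6 numbers: the shift along the world's x, y, z in m, then the turn, a rotation vector about the world's x, y, z in degrees. A call has 1 to 12 rows; each row shifts and turns the commanded pose from where the row before left it; what a row does not reach is not made up. A row lasts 1/8 s, in which the tool goes at most 62.5 mm and 10.7 degrees, less where a joint would pass 70% of its speed; a pose out of reach is approached as far as the arm can. A call is refused whole if a number of a shift passes 0.0625 or a number of a turn 10.7, either way. A call with a gripper value outside its range is refused whole. "jaw" is the finger opening in m, from 0 to 0.087, set as the call begins (left out, the last holds). The fingers move at their own pace and stop on an object; "squeeze" is the grip in N (left out, the last holds). Time passes only in rows, so rows that do not move let the fingers close. It gives the time, the measured TCP pose, the force, the opening and the grip force at its end, in the units of the state.
- get_obs(): the state, without advancing time (a new reading comes with each control period).
- camera(name): name is "scene" or "top"; returns a dict with "pixels" (384x512x3 uint8, blue, green, red), "depth" (384x512 float32, m along the optical axis (not along the pixel's ray), 0 where there is no reading), "fov_y" (degrees; the focal length in pixels is half the picture's height over the tangent of half this angle, whatever the lens; pixels are square), "cx", "cy" (the principal point, pixels), "extrinsics" (4x4, takes a point from camera to world coordinates). Camera axes: x right, y up, looking along -z (the intrinsics and any distortion apply to the point x, -y, -z); pixel columns grow to the right and rows downward; lengths in m; the calibration is good to about 2 mm. A picture is of the moment at which its call begins.
- hand_in(): hands the job in; it is judged then, once.
Trained networks look in the newest picture that a camera, given by its name, has taken for a name from the list of things; names that differ only in an ending like _2 or _b are one class to them, and where a whole thing is asked for, a point or a joint stands for the part that bears it (a point fixed in the world has none). Each returns a list of dicts, best first, with "confidence" (0 to 1); they miss things now and then, are a little off and sometimes report something else, mostly with a low value. They report only what shows in the picture. A call takes as long as a camera call. They do not tell look-alikes from the thing itself.
- cut_out(label, camera): "region" (384x512 bool, what is visible of it) and "extent" ([centre column, centre row, width, height] in pixels, round what is visible of it).
The state is a dict: "time": time; "q": joint angles; "joint_velocities": joint speeds; "joint_torque": joint torques, N m; "position": TCP position; "tool_rot": TCP orientation; "ft_force": force on the tool from outside, world axes, zero at the start; "moment": the same for the moment, N m; "grip_width": finger opening in m; "grip_force": force on a finger pad.
Only numpy, scipy, OpenCV 4.12 (cv2) and the standard library are available. Lean on these libraries where they do the work, as an engineer would, in place of code of your own. Each camera call takes 0.05 s, during which the arm holds its last target. There are 200 camera calls.

## Working session

There is one attempt and no reset: what is moved stays moved. The work goes in short steps, Python scripts to look and compute and a tool call to move; the robot and the scene stay as the last step left them, time stands still between calls to the robot, and variables do not carry over. Pictures are saved under pics/ and viewed, at most 14 in all, crops included, and the job is handed in when it is done.

Besides the shell and the picture viewer there is one more tool, called after ">>>" as name(argument=value, ...) on one line, values as JSON. step_arm: Moves the arm, as the interface text tells. Its arguments: {"type":"object","properties":{"rows":{"type":"array"},"jaw":{"type":"number"},"squeeze":{"type":"number"}},"required":["rows"]}

```bash
mkdir -p pics; ls; cat > h.py <<'E'
import numpy as np, cv2
from rig import get_obs, camera, hand_in, cut_out, robot
def cloud(c):
    d=c["depth"]; H,W=d.shape; f=H/2/np.tan(np.radians(c["fov_y"])/2)
    u,v=np.meshgrid(np.arange(W),np.arange(H))
    P=np.stack([(u-c["cx"])/f*d,-(v-c["cy"])/f*d,-d,np.ones_like(d)],-1)
    return (P@np.array(c["extrinsics"]).T)[...,:3]
E
python3 - <<'E'
from h import *
print(robot.tip_extent,{k:v for k,v in get_obs().items() if k in('time','position','tool_rot')})
ims=[]
for n in("top","scene"):
    c=camera(n); print(n,[ (k,v) for k,v in c.items() if k not in("pixels","depth")])
    cv2.imwrite(f"pics/{n}0.png",c["pixels"]); 
    P=cloud(c); np.savez(f"{n}0.npz",P=P,d=c["depth"],px=c["pixels"])
    for l in "blue_pan green_pan denture_model stone_model mounting_plate amber_bottle red_jar white_jar wax_knife burner".split():
        for r in cut_out(l,n):
            m=r["region"]&(c["depth"]>0); Q=P[m]
            if len(Q)<5: continue
            top=np.percentile(Q[:,2],95); T=Q[Q[:,2]>top-.004]
            print(l,round(r["confidence"],2),np.round(r["extent"]),len(Q),"ztop %.3f"%top,"topctr",np.round((T.min(0)+T.max(0))[:2]/2,3),"size",np.round(np.ptp(Q,axis=0),3))
E
```

```text
pics
0.1822 {'time': 0.0, 'position': array([0.24704823, 0.57372433, 0.40375186]), 'tool_rot': array([ 2.01972213e-01,  9.79390627e-01, -1.02907780e-03, -4.07353805e-04])}
top [('fov_y', 56.7599018656956), ('cx', 257.9758606272756), ('cy', 192.03870363445137), ('extrinsics', array([[-1.36236271e-03,  9.96406773e-01, -8.46858065e-02,
         3.72584824e-01],
       [-9.99996589e-01, -1.16876523e-03,  2.33560354e-03,
        -9.22630818e-03],
       [ 2.22823336e-03,  8.46886996e-02,  9.96404967e-01,
         1.19406476e+00],
       [ 0.00000000e+00,  0.00000000e+00,  0.00000000e+00,
         1.00000000e+00]]))]
blue_pan 0.65 [296. 141.  55.  46.] 2110 ztop 0.027 topctr [ 0.645 -0.138] size [0.162 0.189 0.035]
green_pan 0.65 [203. 143.  56.  50.] 2125 ztop 0.026 topctr [0.639 0.17 ] size [0.175 0.194 0.038]
green_pan 0.28 [297. 138.  55.  49.] 2174 ztop 0.026 topctr [ 0.645 -0.139] size [0.17  0.192 0.037]
denture_model 0.8 [275. 195.  21.  16.] 294 ztop 0.037 topctr [ 0.465 -0.064] size [0.05  0.068 0.045]
denture_model 0.16 [384. 189.   2.  44.] 168 ztop 0.014 topctr [ 0.485 -0.442]
[... 2070 characters left out ...]
[0.034 0.033 0.058]
red_jar 0.82 [278. 166.  18.  20.] 302 ztop 0.051 topctr [0.466 0.164] size [0.08  0.118 0.056]
red_jar 0.38 [299. 155.  22.  14.] 212 ztop 0.014 topctr [0.458 0.298] size [0.073 0.083 0.019]
white_jar 0.92 [152. 250.  19.  26.] 474 ztop 0.051 topctr [ 0.433 -0.301] size [0.053 0.069 0.055]
white_jar 0.2 [277. 164.  16.  22.] 294 ztop 0.051 topctr [0.466 0.164] size [0.091 0.119 0.055]
wax_knife 0.95 [117. 310.  54.  40.] 310 ztop 0.012 topctr [ 0.487 -0.447] size [0.16  0.015 0.013]
burner 0.93 [326. 126.  23.  38.] 527 ztop 0.120 topctr [0.475 0.435] size [0.126 0.205 0.13 ]
burner 0.53 [117. 312.  56.  45.] 416 ztop 0.012 topctr [ 0.485 -0.447] size [0.164 0.017 0.015]
```

View pics/top0.png

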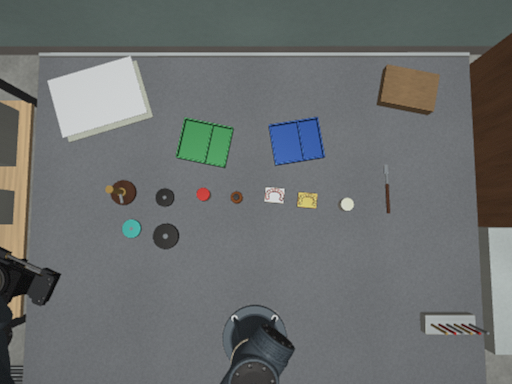

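View pics/scene0.png

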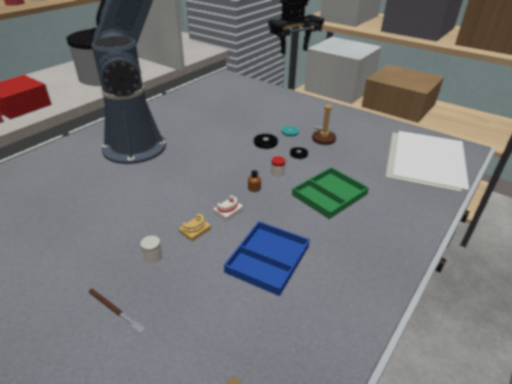

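The top view shows the green pan at about (205,143) and the blue pan at (296,141). The smaller black disc is at (165,198), red jar (203,195), bottle (237,197), denture (275,195) and stone model (307,200). The large black disc (166,236) and the turquoise one (131,229) are decoys. Next I refine the poses with a silhouette fit in both cameras.

```bash
cat >> h.py <<'E'
from scipy.optimize import minimize
def box(sx,sy,z0,z1): return np.array([[a*sx/2,b*sy/2,z] for a in(-1,1) for b in(-1,1) for z in(z0,z1)])
def cyl(r,z0,z1):
    t=np.linspace(0,2*np.pi,40); return np.concatenate([np.c_[r*np.cos(t),r*np.sin(t),0*t+z] for z in(z0,z1)])
SH={"blue_pan":[box(.138,.168,0,.026)],"green_pan":[box(.138,.168,0,.026)],
"denture_model":[box(.05,.064,0,.018)],"stone_model":[box(.05,.064,0,.018)],
"mounting_plate":[cyl(.031,0,.012)],"amber_bottle":[cyl(.020,0,.032),cyl(.01,.032,.06)],"red_jar":[cyl(.021,0,.05)],"white_jar":[cyl(.021,0,.05)]}
def proj(c,Q):
    f=192/np.tan(np.radians(c["fov_y"])/2); p=np.c_[Q,np.ones(len(Q))]@np.linalg.inv(c["extrinsics"]).T
    return np.c_[c["cx"]+f*p[:,0]/-p[:,2], c["cy"]-f*p[:,1]/-p[:,2]]
def fit(c,name,x,y,z=0,yaw=0,thr=28):
    """silhouette fit of known solid against colour mask; returns x,y,yaw,IoU"""
    K=8; px=c["pixels"]; pr=lambda s:[proj(c,np.c_[h[:,:2]@np.array([[np.cos(s[2]),np.sin(s[2])],[-np.sin(s[2]),np.cos(s[2])]])+s[:2],h[:,2]+z]) for h in SH[name]]
    a=np.concatenate(pr([x,y,yaw])); lo=np.maximum(a.min(0).astype(int)-5,0); hi=a.max(0).astype(int)+6
    w=cv2.resize(px[lo[1]:hi[1],lo[0]:hi[0]],None,fx=K,fy=K,interpolation=cv2.INTER_CUBIC).astype(float)
    b=np.concatenate([w[:8].reshape(-1,3),w[-8:].reshape(-1,3),w[:,:8].reshape(-1,3),w[:,-8:].reshape(-1,3)])
    m=(np.linalg.norm(w-np.median(b,0),axis=2)>thr).astype(np.uint8)
    n,L,st,_=cv2.connectedComponentsWithStats(m); m=L==1+np.argmax(st[1:,4])
    ct,_=cv2.findContours(m.astype(np.uint8),0,2); mm=np.zeros(m.shape,np.uint8); cv2.drawContours(mm,ct,-1,1,-1)
    def cost(v):
        g=np.zeros(m.shape,np.uint8)
        for q in pr([v[0]/100,v[1]/100,v[2]/10]): cv2.fillConvexPoly(g,cv2.convexHull((((q-lo+.5)*K-.5)*16).astype(np.int32)),1,shift=4)
        return -(g&mm).sum()/max((g|mm).sum(),1)
    best=min((minimize(cost,[x*100,y*100,(yaw+d)*10],method="Nelder-Mead",options=dict(initial_simplex=np.array([[x*100,y*100,(yaw+d)*10]]*4)+np.r_[[[0,0,0]],np.diag([.6,.6,1.])],maxiter=150)) for d in (-.3,0,.3)),key=lambda r:r.fun)
    return best.x[0]/100,best.x[1]/100,np.degrees(best.x[2]/10),-best.fun
E
python3 - <<'E'
from h import *
G=dict(blue_pan=(.645,-.138),green_pan=(.641,.168),denture_model=(.466,-.066),stone_model=(.448,-.172),mounting_plate=(.456,.3),amber_bottle=(.458,.057),red_jar=(.464,.165),white_jar=(.432,-.298))
for n in("top","scene"):
    c=camera(n)
    for k,g in G.items():
        r=fit(c,k,*g); print(n,k,"%.4f %.4f yaw %.1f iou %.2f"%r)
E
```

```text
top blue_pan 0.6443 -0.1037 yaw -90.1 iou -103786157567371.38
top green_pan 0.6393 0.2042 yaw 90.7 iou -103032563331300.92
top denture_model 0.4860 -0.0461 yaw -0.1 iou -601655057850931.00
top stone_model 0.4620 -0.1436 yaw -90.6 iou -569994872963246.38
top mounting_plate 0.4856 0.3233 yaw -13.2 iou -618955946505705.62
top amber_bottle 0.4797 0.0804 yaw -13.7 iou -1250118194206394.00
top red_jar 0.4894 0.1212 yaw -4.2 iou -0.00
top white_jar 0.4480 -0.2520 yaw -40.1 iou -0.00
scene blue_pan 0.6993 -0.2143 yaw -14.4 iou -49850541085202.55
scene green_pan 0.6839 0.0786 yaw -203.2 iou -79577342008763.62
scene denture_model 0.5120 -0.1100 yaw -17.2 iou -0.00
scene stone_model 0.4855 -0.1740 yaw 37.9 iou -325804837134346.06
scene mounting_plate 0.4732 0.2122 yaw 131.1 iou -0.00
scene amber_bottle 0.4905 0.0501 yaw -14.2 iou -650151343661563.75
scene red_jar 0.4956 0.1461 yaw -7.9 iou -689340212022030.88
scene white_jar 0.4591 -0.3054 yaw -20.2 iou -435712121163746.81h.py:30: RuntimeWarning: overflow encountered in scalar negative
  return -(g&mm).sum()/max((g|mm).sum(),1)
```

```bash
sed -i 's/return -(g&mm).sum()\/max((g|mm).sum(),1)/return -float((g\&mm).sum())\/max(float((g|mm).sum()),1.)/' h.py
cat > f.py <<'E'
from h import *
G=dict(blue_pan=(.645,-.138),green_pan=(.641,.168),denture_model=(.466,-.066),stone_model=(.448,-.172),mounting_plate=(.456,.3),amber_bottle=(.458,.057),red_jar=(.464,.165),white_jar=(.432,-.298))
for n in("top","scene"):
    c=camera(n)
    for k,g in G.items():
        r=fit(c,k,*g); print(n,k,"%.4f %.4f yaw %.1f iou %.2f"%r)
E
python3 f.py
```

```text
top blue_pan 0.6456 -0.1405 yaw 9.0 iou 0.98
top green_pan 0.6403 0.1675 yaw -11.8 iou 0.98
top denture_model 0.4641 -0.0654 yaw -5.5 iou 0.95
top stone_model 0.4469 -0.1743 yaw -5.1 iou 0.96
top mounting_plate 0.4568 0.3009 yaw 1.4 iou 0.96
top amber_bottle 0.4555 0.0599 yaw -12.8 iou 0.95
top red_jar 0.4653 0.1682 yaw -1.0 iou 0.96
top white_jar 0.4321 -0.3017 yaw 21.0 iou 0.79
scene blue_pan 0.6458 -0.1433 yaw 9.0 iou 0.99
scene green_pan 0.6411 0.1649 yaw -11.9 iou 0.98
scene denture_model 0.4515 -0.0545 yaw -6.1 iou 0.80
scene stone_model 0.4449 -0.1753 yaw -6.8 iou 0.93
scene mounting_plate 0.4567 0.2983 yaw -18.9 iou 0.92
scene amber_bottle 0.4542 0.0593 yaw -14.2 iou 0.93
scene red_jar 0.4588 0.1732 yaw 1.5 iou 0.65
scene white_jar 0.3880 -0.2726 yaw 24.0 iou 0.58
```

Both cameras agree within about 3 mm on every part to be moved, except the denture and red jar, whose scene fits are poor (IoU 0.80 and 0.65); I use the top fit for those. I start with the denture.

>>> step_arm(rows=[[0.0181,-0.0534,0,0,0,-6.02],[0.0181,-0.0534,0,0,0,-6.02],[0.0181,-0.0534,0,0,0,-6.02],[0.0181,-0.0534,0,0,0,-6.02],[0.0181,-0.0534,0,0,0,-6.02],[0.0181,-0.0534,0,0,0,-6.02],[0.0181,-0.0534,0,0,0,-6.02],[0.0181,-0.0534,0,0,0,-6.02],[0.0181,-0.0534,0,0,0,-6.02],[0.0181,-0.0534,0,0,0,-6.02],[0.0181,-0.0534,0,0,0,-6.02],[0.0181,-0.0534,0,0,0,-6.02]], jaw=0.087)

```text
time: 2.8
position: [0.4649, -0.0688, 0.4051]
tool_rot: [0.742, 0.671, 0.0, 0.0]
ft_force: [1.1, 1.2, -0.4]
grip_width: 0.0869
grip_force: 0.0
```

>>> step_arm(rows=[[0,0,-0.05,0,0,0],[0,0,-0.05,0,0,0],[0,0,-0.04,0,0,0],[0,0,0,0,0,0]])

```text
time: 3.3
position: [0.4637, -0.0667, 0.2626]
tool_rot: [0.741, 0.672, -0.001, -0.003]
ft_force: [0.3, 0.0, -0.1]
grip_width: 0.0871
grip_force: 0.0
```

```bash
cat >> h.py <<'E'
from scipy.spatial.transform import Rotation as R
def st():
    o=get_obs(); M=R.from_quat(o["tool_rot"]).as_matrix(); p=o["position"]
    print("t %.2f"%o["time"],"pos",np.round(p,4),"grasp",np.round(p+M[:,2]*.164,4),"yaw %.1f"%np.degrees(np.arctan2(M[1,1],M[0,1])),"z",np.round(M[:,2],3),"F",np.round(o["ft_force"],1),"w %.4f f %.1f"%(o["grip_width"],o["grip_force"]))
E
python3 -c "
from h import *
st()"
```

```text
t 3.30 pos [ 0.4637 -0.0667  0.2626] grasp [ 0.4627 -0.0663  0.0986] yaw -5.6 z [-0.006  0.002 -1.   ] F [ 0.3  0.  -0.1] w 0.0871 f 0.0
```

>>> step_arm(rows=[[0,0,-0.03,0,0,0],[0,0,-0.03,0,0,0],[0,0,-0.018,0,0,0],[0,0,0,0,0,0]])

```text
time: 3.8
position: [0.4651, -0.067, 0.1874]
tool_rot: [0.74, 0.672, 0.0, 0.0]
ft_force: [0.3, 1.4, -0.7]
grip_width: 0.0873
grip_force: 0.0
```

>>> step_arm(rows=[[0,0,0,0,0,0],[0,0,0,0,0,0],[0,0,0,0,0,0],[0,0,0,0,0,0],[0,0,0,0,0,0],[0,0,0,0,0,0]], jaw=0.03, squeeze=20)

```text
time: 4.55
position: [0.4644, -0.0668, 0.187]
tool_rot: [0.74, 0.672, 0.0, 0.0]
ft_force: [0.1, -0.3, 3.6]
grip_width: 0.0496
grip_force: 20.0
```

```bash
python3 -c "
from h import *
st()
c=camera('top');cv2.imwrite('pics/a.png',cv2.resize(c['pixels'][150:240,220:360],None,fx=5,fy=5))
c=camera('scene');cv2.imwrite('pics/b.png',cv2.resize(c['pixels'][130:290,150:350],None,fx=4,fy=3))"
```

```text
t 4.55 pos [ 0.4644 -0.0668  0.187 ] grasp [ 0.4644 -0.0668  0.023 ] yaw -5.5 z [ 0. -0. -1.] F [ 0.1 -0.3  3.6] w 0.0496 f 20.0
```

View pics/b.png

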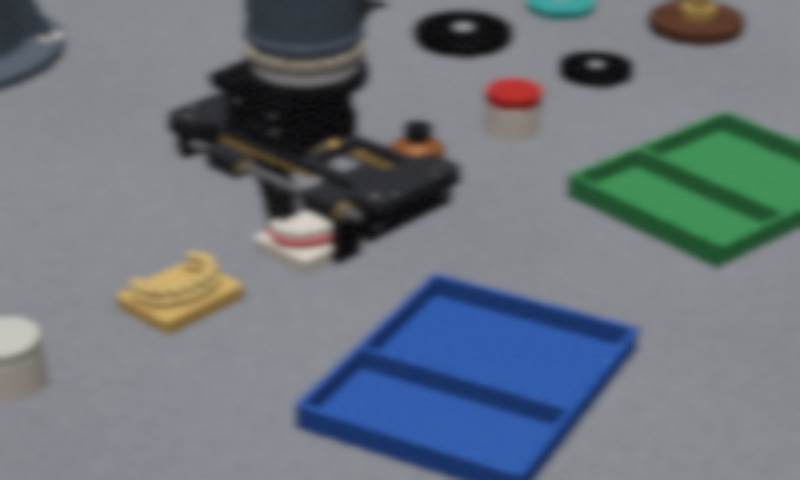

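The picture shows the denture held across its 50 mm base at about (300,240), and the jaw width of 49.6 mm agrees. Next I lift it, carry it over and lower it.

>>> step_arm(rows=[[0,0,0.03,0,0,0],[0,0,0.03,0,0,0],[0.035,-0.0083,0,0,0,2.9],[0.035,-0.0083,0,0,0,2.9],[0.035,-0.0083,0,0,0,2.9],[0.035,-0.0083,0,0,0,2.9],[0.036,-0.0084,0,0,0,2.9],[0,0,0,0,0,0],[0,0,0,0,0,0]])

```text
time: 5.78
position: [0.6394, -0.108, 0.2456]
tool_rot: [0.65, 0.76, -0.001, -0.002]
ft_force: [0.1, 0.4, -1.8]
grip_width: 0.0499
grip_force: 20.0
```

>>> step_arm(rows=[[0,0,-0.02,0,0,0],[0,0,-0.02,0,0,0],[0,0,-0.01,0,0,0],[0,0,-0.0045,0,0,0],[0,0,0,0,0,0],[0,0,0,0,0,0]])

```text
time: 6.52
position: [0.6407, -0.1085, 0.1926]
tool_rot: [0.65, 0.76, 0.0, 0.001]
ft_force: [0.2, 0.7, -1.3]
grip_width: 0.0499
grip_force: 20.0
```

>>> step_arm(rows=[[0,0,-0.0015,0,0,0],[0,0,0,0,0,0],[0,0,0,0,0,0]])

```text
time: 6.9
position: [0.6407, -0.1085, 0.191]
tool_rot: [0.65, 0.76, 0.0, 0.0]
ft_force: [0.7, -0.9, 0.1]
grip_width: 0.0498
grip_force: 20.0
```

>>> step_arm(rows=[[0,0,0,0,0,0],[0,0,0,0,0,0],[0,0,0,0,0,0],[0,0,0,0,0,0]], jaw=0.075)

```text
time: 7.4
position: [0.6404, -0.1084, 0.1908]
tool_rot: [0.65, 0.76, 0.0, -0.0]
ft_force: [0.8, -0.2, -0.5]
grip_width: 0.0741
grip_force: 0.0
```

>>> step_arm(rows=[[0,0,0.03,0,0,0],[0,0,0.04,0,0,0],[0,0,0.03,0,0,0],[0,0,0,0,0,0]])

```text
time: 7.9
position: [0.6414, -0.1087, 0.2936]
tool_rot: [0.65, 0.76, 0.001, 0.003]
ft_force: [-0.9, -0.3, -0.5]
grip_width: 0.0749
grip_force: 0.0
```

```bash
python3 -c "
from h import *
st()"
```

```text
t 7.90 pos [ 0.6414 -0.1087  0.2936] grasp [ 0.6424 -0.109   0.1296] yaw 9.0 z [ 0.006 -0.002 -1.   ] F [-0.9 -0.3 -0.5] w 0.0749 f 0.0
```

>>> step_arm(rows=[[-0.0371,0.0335,0,0,0,0],[-0.0371,0.0335,0,0,0,0],[-0.0371,0.0335,0,0,0,0],[-0.0371,0.0335,0,0,0,0],[-0.0371,0.0335,0,0,0,0],[0,0,0,0,0,0],[0,0,0,0,0,0]], jaw=0.087)

```text
time: 8.78
position: [0.4555, 0.059, 0.2903]
tool_rot: [0.65, 0.76, 0.0, 0.0]
ft_force: [1.0, -0.5, 0.1]
grip_width: 0.0871
grip_force: 0.0
```

>>> step_arm(rows=[[0,0,-0.03,0,0,0],[0,0,-0.03,0,0,0],[0,0,-0.03,0,0,0],[0,0,-0.0135,0,0,0],[0,0,0,0,0,0],[0,0,0,0,0,0]])

```text
time: 9.52
position: [0.4555, 0.0588, 0.1878]
tool_rot: [0.65, 0.76, 0.0, 0.001]
ft_force: [-0.4, 0.3, 0.1]
grip_width: 0.087
grip_force: 0.0
```

>>> step_arm(rows=[[0,0,0,0,0,0],[0,0,0,0,0,0],[0,0,0,0,0,0],[0,0,0,0,0,0],[0,0,0,0,0,0],[0,0,0,0,0,0]], jaw=0.025, squeeze=15)

```text
time: 10.28
position: [0.455, 0.0591, 0.1872]
tool_rot: [0.65, 0.76, 0.0, 0.0]
ft_force: [0.7, -1.0, 1.0]
grip_width: 0.0397
grip_force: 15.0
```

>>> step_arm(rows=[[0,0,0.04,0,0,0],[0,0,0.04,0,0,0],[0.033,-0.0414,0,0,0,0],[0.033,-0.0414,0,0,0,0],[0.033,-0.0414,0,0,0,0],[0.033,-0.0414,0,0,0,0],[0.033,-0.0414,0,0,0,0],[0.033,-0.0414,0,0,0,0],[0,0,0,0,0,0],[0,0,0,0,0,0]])

```text
time: 11.52
position: [0.652, -0.1889, 0.2661]
tool_rot: [0.65, 0.76, -0.0, -0.002]
ft_force: [-0.2, 0.4, -0.9]
grip_width: 0.0398
grip_force: 15.0
```

>>> step_arm(rows=[[0,0,-0.03,0,0,0],[0,0,-0.03,0,0,0],[0,0,-0.012,0,0,0],[0,0,-0.0035,0,0,0],[0,0,0,0,0,0],[0,0,0,0,0,0]])

```text
time: 12.28
position: [0.6535, -0.1895, 0.193]
tool_rot: [0.65, 0.76, 0.0, 0.001]
ft_force: [0.2, -0.7, -1.2]
grip_width: 0.0397
grip_force: 15.0
```

>>> step_arm(rows=[[0,0,-0.001,0,0,0],[0,0,0,0,0,0],[0,0,0,0,0,0]])

```text
time: 12.65
position: [0.6532, -0.1895, 0.1913]
tool_rot: [0.65, 0.76, 0.0, 0.001]
ft_force: [1.1, -0.4, 1.8]
grip_width: 0.0392
grip_force: 15.0
```

>>> step_arm(rows=[[0,0,0,0,0,0],[0,0,0,0,0,0],[0,0,0,0,0,0],[0,0,0,0,0,0]], jaw=0.068)

```text
time: 13.15
position: [0.6529, -0.1893, 0.1906]
tool_rot: [0.65, 0.76, -0.0, -0.0]
ft_force: [-0.4, -0.3, 0.2]
grip_width: 0.0662
grip_force: 0.0
```

>>> step_arm(rows=[[0,0,0.03,0,0,0],[0,0,0.04,0,0,0],[0,0,0.03,0,0,0],[0,0,0,0,0,0]])

```text
time: 13.65
position: [0.6539, -0.1897, 0.2938]
tool_rot: [0.65, 0.76, 0.001, 0.003]
ft_force: [-0.9, -0.3, -0.4]
grip_width: 0.0684
grip_force: 0.0
```

>>> step_arm(rows=[[-0.01965,0.0489,0,0,0,-2.1],[-0.01965,0.0489,0,0,0,-2.1],[-0.01965,0.0489,0,0,0,-2.1],[-0.01965,0.0489,0,0,0,-2.1],[-0.01965,0.0489,0,0,0,-2.1],[-0.01965,0.0489,0,0,0,-2.1],[-0.01965,0.0489,0,0,0,-2.1],[-0.01965,0.0489,0,0,0,-2.1],[-0.01965,0.0489,0,0,0,-2.1],[-0.01965,0.0489,0,0,0,-2.1],[0,0,0,0,0,0],[0,0,0,0,0,0]], jaw=0.087)

```text
time: 15.15
position: [0.4562, 0.2995, 0.2898]
tool_rot: [0.777, 0.629, -0.001, -0.0]
ft_force: [0.1, -0.6, 0.8]
grip_width: 0.0868
grip_force: 0.0
```

```bash
python3 -c "
from h import *
st()
c=camera('top')
for k,g in dict(mounting_plate=(.456,.3),stone_model=(.446,-.174),red_jar=(.465,.167)).items(): print(k,np.round(fit(c,k,*g),4))
c=camera('scene');print(np.round(fit(c,'stone_model',.446,-.174),4))
cv2.imwrite('pics/c.png',cv2.resize(c['pixels'][130:290,150:350],None,fx=4,fy=3))"
```

```text
t 15.15 pos [0.4562 0.2995 0.2898] grasp [0.4559 0.2993 0.1258] yaw -12.0 z [-0.002 -0.001 -1.   ] F [ 0.1 -0.6  0.8] w 0.0868 f 0.0
mounting_plate [0.4565 0.3011 4.3322 0.5583]
stone_model [ 0.4469 -0.1743 -5.0737  0.9502]
red_jar [  0.4653   0.1681 -16.6936   0.9486]
[ 0.4449 -0.1752 -6.1296  0.9244]
```

View pics/c.png

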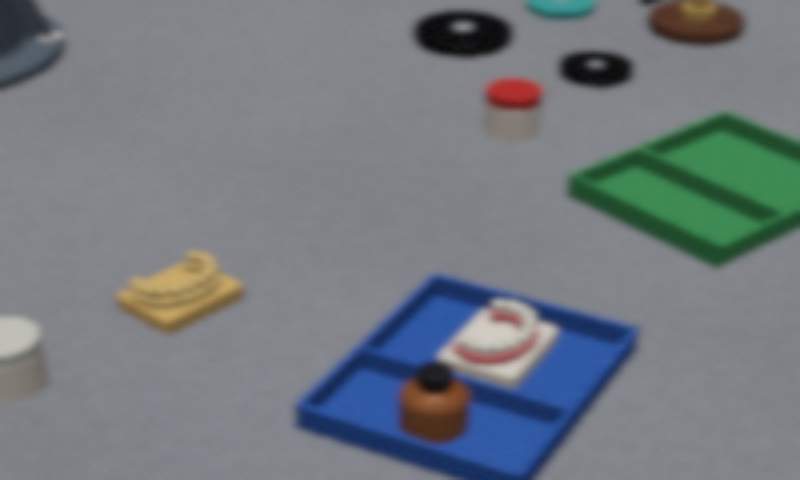

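The blue pan is filled as asked: denture at (500,345) and bottle at (435,400). Before placing in the green pan I check in the data which of its compartments is the wide one.

```bash
python3 -c "
from h import *
c=np.load('top0.npz');s=np.load('scene0.npz')
for P,px in((c['P'],c['px']),(s['P'],s['px'])):
  for ctr,yaw in(((.6407,.166),168.1),((.6457,-.142),9.)):
    a=np.radians(yaw);D=P[...,:2]-ctr;x=D@[np.cos(a),np.sin(a)];y=D@[-np.sin(a),np.cos(a)]
    m=(abs(x)<.05)&(abs(y)<.095)&(P[...,2]<.05)
    for b in np.arange(-.09,.09,.006):
      k=m&(y>=b)&(y<b+.006); print('%d:%.0f,%d'%(b*1000+3,P[...,2][k].mean()*1000,px[k].sum(1).mean()),end=' ')
    print()
im=camera('top')['pixels'][110:180,165:340]
cv2.imwrite('pics/d.png',cv2.resize(im,None,fx=4.5,fy=4.5,interpolation=2))"
```

```text
-87:23,293 -80:10,230 -74:5,323 -68:4,322 -62:4,323 -56:4,323 -50:4,324 -44:4,324 -38:4,324 -32:4,327 -26:4,326 -20:4,326 -14:5,328 -8:4,328 -2:4,329 3:5,319 9:24,294 15:9,254 21:4,333 27:4,330 33:4,331 39:4,331 45:4,332 51:4,333 57:4,332 63:4,333 69:4,333 75:15,322 81:12,259 87:0,350 
-87:0,335 -80:26,264 -74:12,256 -68:5,316 -62:4,317 -56:4,317 -50:4,319 -44:4,320 -38:4,320 -32:4,321 -26:4,322 -20:4,319 -14:10,299 -8:16,267 -2:4,327 3:4,326 9:5,327 15:5,328 21:4,329 27:5,330 33:4,330 39:4,332 45:4,333 51:4,334 57:5,334 63:5,335 69:4,336 75:4,331 81:9,314 87:14,304 
-87:18,249 -80:15,191 -74:5,250 -68:4,275 -62:4,276 -56:4,276 -50:4,276 -44:4,277 -38:4,276 -32:4,276 -26:4,277 -20:4,276 -14:5,271 <string>:9: RuntimeWarning: Mean of empty slice.
  ret = ret.dtype.type(ret / rcount)
Traceback (most recent call last):
ValueError: cannot convert float NaN to integer
```

Correction on the green pan: the measured cross wall lies on the world −y side. The floor spans about 90 mm on the world +y side and about 60 mm on the −y side. So its wide compartment faces world +y, contrary to the "turned half round" line in the notes. I go by the real geometry: wide centre about (0.648, 0.199), narrow centre about (0.631, 0.119). Next I pick up the plate.

>>> step_arm(rows=[[0,0,-0.03,0,0,0],[0,0,-0.03,0,0,0],[0,0,-0.03,0,0,0],[0,0,-0.014,0,0,0],[0,0,0,0,0,0],[0,0,0,0,0,0]])

```text
time: 16.0
position: [0.4571, 0.2995, 0.1875]
tool_rot: [0.778, 0.629, 0.001, 0.0]
ft_force: [1.1, 0.2, 0.3]
grip_width: 0.0871
grip_force: 0.0
```

>>> step_arm(rows=[[0,0,0,0,0,0],[0,0,0,0,0,0],[0,0,0,0,0,0],[0,0,0,0,0,0],[0,0,0,0,0,0]], jaw=0.05, squeeze=15)

```text
time: 16.62
position: [0.4565, 0.2998, 0.1871]
tool_rot: [0.777, 0.629, 0.0, 0.0]
ft_force: [-0.1, -0.1, 3.0]
grip_width: 0.0614
grip_force: 15.0
```

```bash
python3 -c "
from h import *
st()
im=camera('top')['pixels'][110:180,165:340]
cv2.imwrite('pics/d.png',cv2.resize(im,None,fx=4.5,fy=4.5,interpolation=2))"
```

```text
t 16.62 pos [0.4565 0.2998 0.1871] grasp [0.4565 0.2998 0.0231] yaw -12.0 z [ 0.  0. -1.] F [-0.1 -0.1  3. ] w 0.0614 f 15.0
```

View pics/d.png

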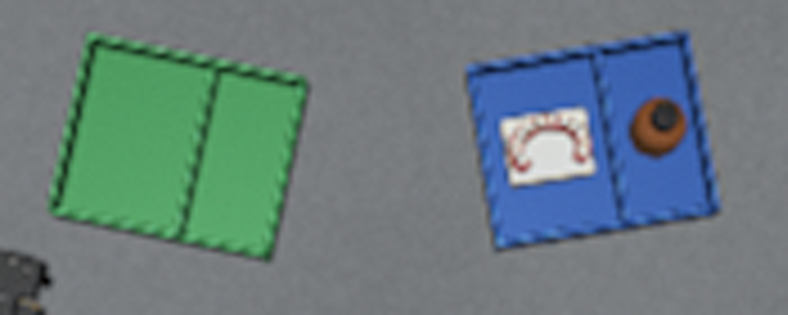

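The picture settles it: in the green pan the cross wall runs from (215,75) to (185,235), so the wide compartment is on the left, which is world +y.

>>> step_arm(rows=[[0,0,0.03,0,0,0],[0,0,0.03,0,0,0],[0.0382,-0.0201,0,0,0,0],[0.0382,-0.0201,0,0,0,0],[0.0382,-0.0201,0,0,0,0],[0.0382,-0.0201,0,0,0,0],[0.0384,-0.0201,0,0,0,0],[0,0,0,0,0,0],[0,0,0,0,0,0]])

```text
time: 17.8
position: [0.6468, 0.1991, 0.2458]
tool_rot: [0.778, 0.629, -0.001, -0.001]
ft_force: [-0.3, 0.7, -1.3]
grip_width: 0.061
grip_force: 15.0
```

>>> step_arm(rows=[[0,0,-0.02,0,0,0],[0,0,-0.02,0,0,0],[0,0,-0.012,0,0,0],[0,0,-0.004,0,0,0],[0,0,0,0,0,0],[0,0,0,0,0,0]])

```text
time: 18.55
position: [0.6474, 0.1994, 0.1907]
tool_rot: [0.777, 0.629, -0.0, -0.0]
ft_force: [-1.2, 0.6, 2.4]
grip_width: 0.0611
grip_force: 15.0
```

>>> step_arm(rows=[[0,0,-0.0005,0,0,0],[0,0,0,0,0,0],[0,0,0,0,0,0]])

```text
time: 18.92
position: [0.6474, 0.1994, 0.1906]
tool_rot: [0.777, 0.629, -0.0, -0.0]
ft_force: [-2.5, 0.2, 6.3]
grip_width: 0.0612
grip_force: 15.0
```

>>> step_arm(rows=[[0,0,0,0,0,0],[0,0,0,0,0,0],[0,0,0,0,0,0],[0,0,0,0,0,0]], jaw=0.078)

```text
time: 19.42
position: [0.6477, 0.1991, 0.19]
tool_rot: [0.777, 0.629, 0.0, 0.0]
ft_force: [-0.5, -0.5, -0.6]
grip_width: 0.0776
grip_force: 0.0
```

>>> step_arm(rows=[[0,0,0.03,0,0,0],[0,0,0.04,0,0,0],[0,0,0.03,0,0,0],[0,0,0,0,0,0],[0,0,0,0,0,0]])

```text
time: 20.05
position: [0.6471, 0.1991, 0.2893]
tool_rot: [0.777, 0.629, -0.001, -0.0]
ft_force: [-0.3, 0.5, -0.4]
grip_width: 0.078
grip_force: 0.0
```

>>> step_arm(rows=[[-0.0252,-0.04675,0,0,0,0.78],[-0.0252,-0.04675,0,0,0,0.78],[-0.0252,-0.04675,0,0,0,0.78],[-0.0252,-0.04675,0,0,0,0.78],[-0.0252,-0.04675,0,0,0,0.78],[-0.0252,-0.04675,0,0,0,0.78],[-0.0252,-0.04675,0,0,0,0.78],[-0.0252,-0.04675,0,0,0,0.78],[0,0,0,0,0,0],[0,0,0,0,0,0]], jaw=0.087)

```text
time: 21.3
position: [0.4457, -0.1745, 0.2893]
tool_rot: [0.742, 0.67, -0.0, -0.001]
ft_force: [-0.3, -0.4, 0.4]
grip_width: 0.0872
grip_force: 0.0
```

```bash
python3 - <<'E'
from h import *
st()
SH["mounting_plate"]=[cyl(.031,0,.012)]
c=camera('top');Z=c
s=camera('scene')
# plate in pan: dark pixels within wide compartment -> ray with plane z=.016
for n,c in(("top",Z),("scene",s)):
    H=c["pixels"].astype(int); P=cloud(c)
    m=(H.sum(2)<130)&(np.hypot(P[...,0]-.6477,P[...,1]-.199)<.042)
    f=192/np.tan(np.radians(c["fov_y"])/2)
    m=cv2.morphologyEx(m.astype(np.uint8),cv2.MORPH_OPEN,np.ones((3,3)))
    ct,_=cv2.findContours(m,0,2); k=max(ct,key=cv2.contourArea); hull=np.zeros_like(m); cv2.fillConvexPoly(hull,cv2.convexHull(k),1)
    v,u=np.nonzero(hull); d=np.c_[(u-c["cx"])/f,-(v-c["cy"])/f,-np.ones(len(u))]@c["extrinsics"][:3,:3].T; o=c["extrinsics"][:3,3]
    Q=o+d*((.012-o[2])/d[:,2])[:,None]; print(n,len(u),np.round(Q.mean(0),4),np.round(np.ptp(Q,axis=0),4))
    if n=="top": print("stone",np.round(fit(c,'stone_model',.446,-.174),4))
E
```

```text
t 21.30 pos [ 0.4457 -0.1745  0.2893] grasp [ 0.4454 -0.1742  0.1253] yaw -5.9 z [-0.002  0.002 -1.   ] F [-0.3 -0.4  0.4] w 0.0872 f 0.0
top 12 [0.6704 0.2059 0.012 ] [0.0069 0.0102 0.    ]
stone [  0.4764  -0.1246 -34.1969   0.7506]
scene 213 [0.6483 0.1977 0.012 ] [0.0588 0.0639 0.    ]
```

>>> step_arm(rows=[[0,0,-0.03,0,0,0],[0,0,-0.03,0,0,0],[0,0,-0.03,0,0,0],[0,0,-0.0125,0,0,0],[0,0,0,0,0,0],[0,0,0,0,0,0]])

```text
time: 22.15
position: [0.4465, -0.1746, 0.1885]
tool_rot: [0.742, 0.671, 0.0, 0.001]
ft_force: [0.1, 0.9, 0.3]
grip_width: 0.0868
grip_force: 0.0
```

>>> step_arm(rows=[[0,0,0,0,0,0],[0,0,0,0,0,0],[0,0,0,0,0,0],[0,0,0,0,0,0],[0,0,0,0,0,0],[0,0,0,0,0,0]], jaw=0.03, squeeze=20)

```text
time: 22.9
position: [0.4461, -0.1749, 0.1878]
tool_rot: [0.742, 0.67, 0.0, 0.0]
ft_force: [-0.3, -0.6, 1.7]
grip_width: 0.05
grip_force: 20.0
```

>>> step_arm(rows=[[0,0,0.04,0,0,0],[0,0,0.04,0,0,0],[0.0252,0.04675,0,0,0,-0.76],[0.0252,0.04675,0,0,0,-0.76],[0.0252,0.04675,0,0,0,-0.76],[0.0252,0.04675,0,0,0,-0.76],[0.0252,0.04675,0,0,0,-0.76],[0.0252,0.04675,0,0,0,-0.76],[0.0252,0.04675,0,0,0,-0.76],[0.0252,0.04675,0,0,0,-0.76],[0,0,0,0,0,0],[0,0,0,0,0,0]])

```text
time: 24.4
position: [0.6468, 0.1992, 0.2666]
tool_rot: [0.776, 0.63, -0.001, -0.001]
ft_force: [-0.6, -0.5, -1.3]
grip_width: 0.0499
grip_force: 20.0
```

```bash
python3 - <<'E'
from h import *
st()
for n in("top","scene"):
    c=camera(n);o=get_obs()["position"]
    a,b=((150,110),(250,190)) if n=="top" else ((270,120),(390,220))
    cv2.imwrite(f'pics/e_{n}.png',cv2.resize(c['pixels'][a[1]:b[1],a[0]:b[0]],None,fx=6,fy=6,interpolation=2))
    if n=="scene":
        SH["s"]=[box(.05,.064,0,.018)]; print(np.round(fit(c,"s",o[0],o[1],z=o[2]-.187,yaw=-.2),4))
E
```

```text
t 24.40 pos [0.6468 0.1992 0.2666] grasp [0.6463 0.199  0.1026] yaw -11.8 z [-0.003 -0.001 -1.   ] F [-0.6 -0.5 -1.3] w 0.0499 f 20.0
[  0.6641   0.1768 -30.6375   0.316 ]
```

View pics/e_scene.png

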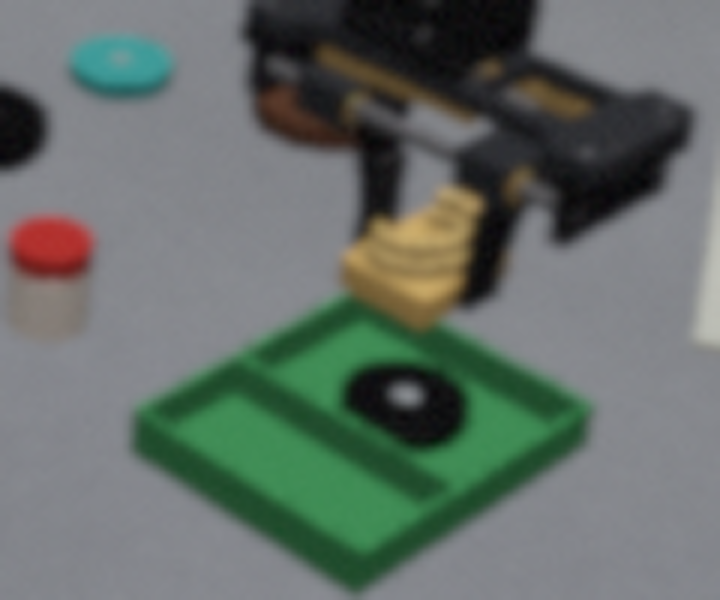

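The plate lies flat in the wide compartment at (405,405) and the stone model is held level above it. Now I lower the model onto the plate.

>>> step_arm(rows=[[0,0,-0.02,0,0,0],[0,0,-0.02,0,0,0],[0,0,-0.015,0,0,0],[0,0,-0.006,0,0,0],[0,0,-0.002,0,0,0],[0,0,0,0,0,0],[0,0,0,0,0,0]])

```text
time: 25.38
position: [0.648, 0.1993, 0.2055]
tool_rot: [0.777, 0.63, 0.001, 0.0]
ft_force: [0.8, -0.5, -2.2]
grip_width: 0.0499
grip_force: 20.0
```

>>> step_arm(rows=[[0,0,-0.001,0,0,0],[0,0,0,0,0,0],[0,0,0,0,0,0]])

```text
time: 25.75
position: [0.6477, 0.1992, 0.2039]
tool_rot: [0.777, 0.63, 0.0, 0.0]
ft_force: [0.3, -0.1, -1.3]
grip_width: 0.0498
grip_force: 20.0
```

```bash
python3 - <<'E'
from h import *
st()
c=camera("scene")
cv2.imwrite('pics/g.png',cv2.resize(c['pixels'][140:220,280:380],None,fx=7,fy=7,interpolation=2))
E
```

```text
t 25.75 pos [0.6477 0.1992 0.2039] grasp [0.6477 0.1992 0.0399] yaw -11.9 z [ 0.  0. -1.] F [ 0.3 -0.1 -1.3] w 0.0498 f 20.0
```

View pics/g.png

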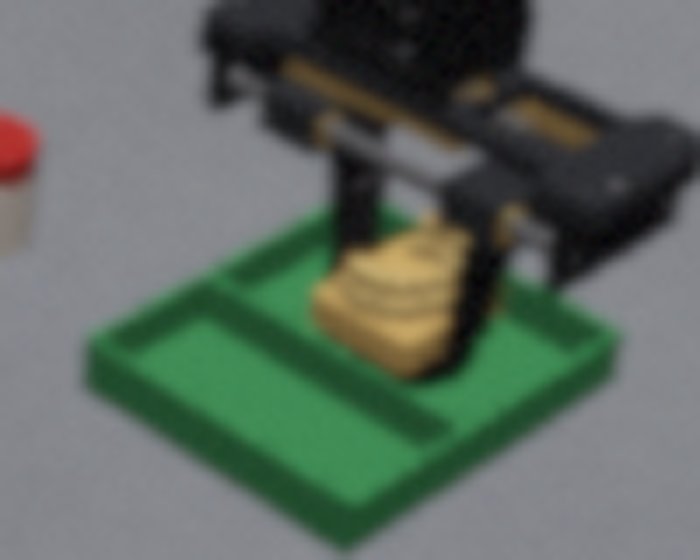

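The model looks level and centred over the plate at (395,330). I lower it the last fraction of a millimetre and release.

>>> step_arm(rows=[[0,0,-0.0006,0,0,0],[0,0,0,0,0,0],[0,0,0,0,0,0]])

```text
time: 26.18
position: [0.6477, 0.1992, 0.2039]
tool_rot: [0.777, 0.63, 0.0, 0.0]
ft_force: [-2.0, -0.1, 6.7]
grip_width: 0.0497
grip_force: 20.0
```

>>> step_arm(rows=[[0,0,0,0,0,0],[0,0,0,0,0,0],[0,0,0,0,0,0],[0,0,0,0,0,0]], jaw=0.075)

```text
time: 26.68
position: [0.6477, 0.1992, 0.2029]
tool_rot: [0.777, 0.63, -0.0, -0.0]
ft_force: [-0.4, -0.6, 0.3]
grip_width: 0.0733
grip_force: 0.0
```

>>> step_arm(rows=[[0,0,0.02,0,0,0],[0,0,0.04,0,0,0],[0,0,0.0225,0,0,0],[0,0,0,0,0,0],[0,0,0,0,0,0]])

```text
time: 27.3
position: [0.6473, 0.1991, 0.2855]
tool_rot: [0.777, 0.63, -0.0, -0.0]
ft_force: [-0.3, 0.1, -0.8]
grip_width: 0.0751
grip_force: 0.0
```

>>> step_arm(rows=[[-0.0365,-0.0064,0,0,0,0],[-0.0365,-0.0064,0,0,0,0],[-0.0365,-0.0064,0,0,0,0],[-0.0365,-0.0064,0,0,0,0],[-0.0367,-0.0064,0,0,0,0],[0,0,0,0,0,0],[0,0,0,0,0,0]], jaw=0.087)

```text
time: 28.18
position: [0.4656, 0.1672, 0.2853]
tool_rot: [0.777, 0.63, 0.0, 0.0]
ft_force: [-0.1, -0.1, -0.5]
grip_width: 0.0869
grip_force: 0.0
```

>>> step_arm(rows=[[0,0,-0.03,0,0,0],[0,0,-0.03,0,0,0],[0,0,-0.02,0,0,0],[0,0,-0.011,0,0,0],[0,0,0,0,0,0],[0,0,0,0,0,0]])

```text
time: 28.92
position: [0.4655, 0.1673, 0.1951]
tool_rot: [0.777, 0.63, 0.001, 0.0]
ft_force: [-0.5, 0.1, 0.1]
grip_width: 0.087
grip_force: 0.0
```

>>> step_arm(rows=[[0,0,0,0,0,0],[0,0,0,0,0,0],[0,0,0,0,0,0],[0,0,0,0,0,0],[0,0,0,0,0,0],[0,0,0,0,0,0]], jaw=0.025, squeeze=15)

```text
time: 29.68
position: [0.4649, 0.1672, 0.1947]
tool_rot: [0.777, 0.63, -0.0, -0.0]
ft_force: [0.1, 0.3, 0.6]
grip_width: 0.0418
grip_force: 14.9
```

>>> step_arm(rows=[[0,0,0.04,0,0,0],[0,0,0.03,0,0,0],[0.0332,-0.0096,0,0,0,0],[0.0332,-0.0096,0,0,0,0],[0.0332,-0.0096,0,0,0,0],[0.0332,-0.0097,0,0,0,0],[0.033,-0.0097,0,0,0,0],[0,0,0,0,0,0],[0,0,0,0,0,0]])

```text
time: 30.8
position: [0.6298, 0.119, 0.2639]
tool_rot: [0.777, 0.63, -0.001, -0.001]
ft_force: [0.2, -0.3, 0.0]
grip_width: 0.0415
grip_force: 14.9
```

>>> step_arm(rows=[[0,0,-0.03,0,0,0],[0,0,-0.02,0,0,0],[0,0,-0.012,0,0,0],[0,0,-0.0035,0,0,0],[0,0,0,0,0,0],[0,0,0,0,0,0],[0,0,-0.0005,0,0,0],[0,0,0,0,0,0],[0,0,0,0,0,0]])

```text
time: 31.92
position: [0.6308, 0.119, 0.1987]
tool_rot: [0.777, 0.63, 0.0, 0.0]
ft_force: [0.4, 0.0, -0.7]
grip_width: 0.0416
grip_force: 15.1
```

>>> step_arm(rows=[[0,0,-0.0005,0,0,0],[0,0,0,0,0,0],[0,0,0,0,0,0]])

```text
time: 32.3
position: [0.6308, 0.119, 0.1987]
tool_rot: [0.777, 0.63, 0.0, 0.0]
ft_force: [-1.6, 0.1, 5.5]
grip_width: 0.0417
grip_force: 15.2
```

>>> step_arm(rows=[[0,0,0,0,0,0],[0,0,0,0,0,0],[0,0,0,0,0,0],[0,0,0,0,0,0]], jaw=0.068)

```text
time: 32.8
position: [0.6307, 0.119, 0.1979]
tool_rot: [0.777, 0.63, -0.0, -0.0]
ft_force: [-0.0, 0.5, 0.8]
grip_width: 0.0668
grip_force: 0.0
```

>>> step_arm(rows=[[0,0,0.03,0,0,0],[0,0,0.04,0,0,0],[0,0,0.05,0,0,0],[-0.05,0,0.03,0,0,0],[-0.05,-0.02,0,0,0,0],[-0.05,-0.02,0,0,0,0],[-0.05,-0.02,0,0,0,0],[0,0,0,0,0,0],[0,0,0,0,0,0]])

```text
time: 33.92
position: [0.4316, 0.0589, 0.3486]
tool_rot: [0.777, 0.63, 0.001, 0.001]
ft_force: [0.2, -0.8, 0.2]
grip_width: 0.0678
grip_force: 0.0
```

```bash
python3 - <<'E'
from h import *
st()
c=camera("top");t=c['pixels'][110:215,110:335]
s=camera("scene"); u=s['pixels'][130:310,130:380]
cv2.imwrite('pics/t.png',cv2.resize(t,None,fx=3.5,fy=3.5,interpolation=2));cv2.imwrite('pics/s.png',cv2.resize(u,None,fx=3.2,fy=3.2,interpolation=2))
for n,q in(("top",c),("scene",s)):
    P=cloud(q);H=cv2.cvtColor(q["pixels"],cv2.COLOR_BGR2HSV)
    m=(H[...,0]>12)&(H[...,0]<30)&(H[...,1]>80)&(np.hypot(P[...,0]-.6477,P[...,1]-.199)<.06)
    Q=P[m]; print(n,m.sum(),"stone z95 %.3f"%np.percentile(Q[:,2],97),cv2.minAreaRect((Q[:,:2]*1000).astype(np.float32)))
    for l in("red_jar","amber_bottle","stone_model","denture_model"):
        for r in cut_out(l,n)[:1]: Q=P[r["region"]];print(l,np.round(r["extent"]),np.round([np.median(Q[:,0]),np.median(Q[:,1]),np.percentile(Q[:,2],95)],3))
E
```

```text
t 33.92 pos [0.4316 0.0589 0.3486] grasp [0.432  0.0588 0.1846] yaw -11.9 z [ 0.003 -0.    -1.   ] F [ 0.2 -0.8  0.2] w 0.0678 f 0.0
top 291 stone z95 0.055 ((649.5818481445312, 199.14154052734375), (62.1666374206543, 58.95437240600586), 82.34101867675781)
red_jar [217. 147.  11.  16.] [0.624 0.118 0.057]
amber_bottle [297. 142.  55.  49.] [ 0.643 -0.147  0.028]
stone_model [194. 142.  24.  15.] [0.642 0.2   0.054]
denture_model [285. 144.  22.  19.] [ 0.637 -0.106  0.041]
scene 372 stone z95 0.052 ((642.2861938476562, 198.69540405273438), (77.2042007446289, 85.61607360839844), 9.932208061218262)
red_jar [319. 195.  15.  23.] [0.638 0.104 0.055]
amber_bottle [259. 267.  19.  25.] [ 0.661 -0.2    0.064]
stone_model [339. 183.  27.  23.] [0.654 0.182 0.052]
denture_model [274. 246.  32.  26.] [ 0.648 -0.115  0.04 ]
```

View pics/t.png

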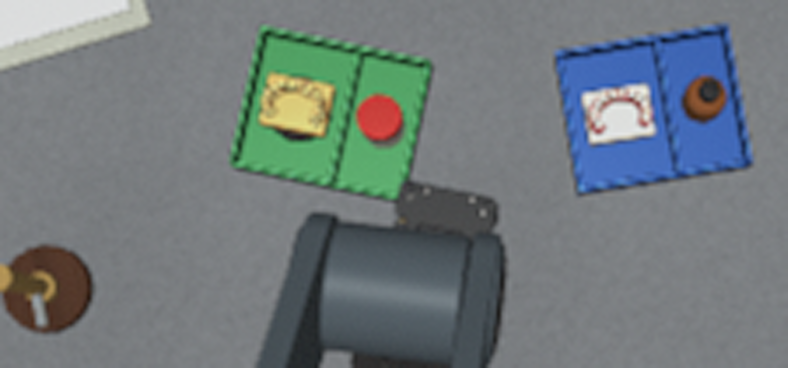

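View pics/s.png

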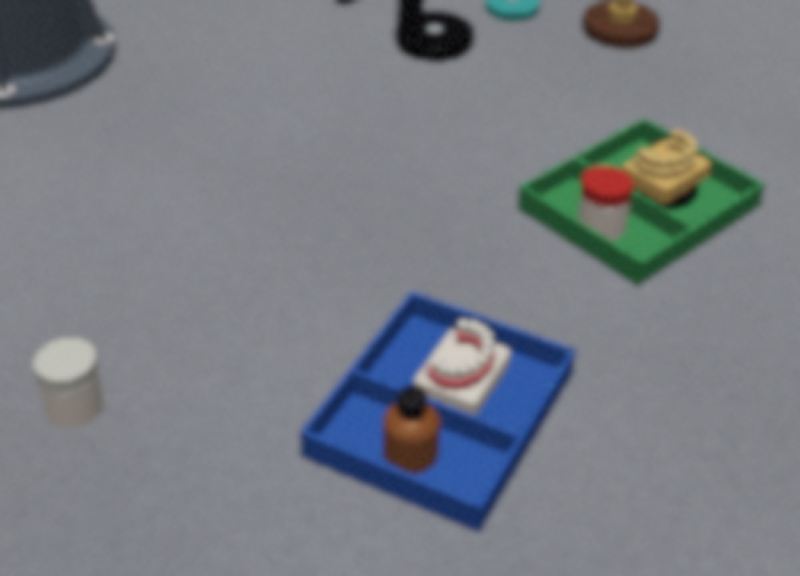

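The pictures show both pans complete. In the top view the stone model is at (297,103), standing on the plate with the black rim showing evenly once parallax is allowed for. The red jar is at (380,118), the denture at (618,113) and the bottle at (705,98). Everything is upright and the white jar and burner are untouched, so I hand in.

```bash
python3 -c "
from rig import hand_in
print(hand_in())"
```

```text
the job is handed in; nothing more can be done
None
```

I made up both pans as asked and handed the job in at about 34 s, with everything upright in the final pictures; the green pan's wide compartment actually faces world +y, opposite to the notes, so I used the measured layout there.

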